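# Close and pin a cap-liner pressing jig and hold it shut

## Robot

A 6-joint arm with a two-finger parallel gripper is mounted at the origin on a cart in front of the work surface, level with it; the furniture and walls round the work are solid. World frame = base frame: x ahead of the robot, y to its left, z up, the work surface at z = 0. Lengths are in m, angles in rad, forces in N, time in s.
With the tool pointing down it reaches from about 0.225 to 0.875 m from the base axis. Payload 3.4 kg.
Tool frame: the origin (TCP) lies at the very end of the fingers, on their centre line; the grasp point (between the pads) lies 19 mm behind it (manip.pinch_z is the distance from the TCP to the grasp point, in m); z points along the fingers, y is the line along which they close (so a half turn about z gives the same grasp; the last joint's range is limited). The gripper opens to 85 mm and grips with 20 to 120 N. Pads are 22 mm wide; open, the fingers measure 114 mm over their backs; the gripper's body (76 mm by 85 mm) begins 54 mm behind the grasp point. The pads swing forward as they close: fully open they stand 13 mm farther back than shut.
Start: joints at [-1.404, 0.276, 1.505, -0, 1.361, -0.121], TCP at [0.163, -0.551, 0.231] pointing down, gripper open.
Joint ranges: [-2.89, 2.89], [-0.75, 2.08], [0.22, 2.7], [-1.18, 4.32], [0.11, 2.71], [-2.7, 2.7]. Speed limits (rad/s): [2.57, 2.57, 3.14, 3.14, 3.14, 3.14].

## Interface

Orientations are given as a unit quaternion [w, x, y, z].
In Python, from rig import manip gives the robot as it stands. The module is installed in compiled form; this text tells all that it offers.
- The arm moves only by the shell command python3 -m jog 'ROWS' [FORCE]. ROWS is JSON, a list of rows, each an object of numbers: "dx", "dy", "dz": the shift along the tool's x, y, z each as a share of 25 cm, from -1 to 1; "ax", "ay", "az": the turn, a rotation vector about the tool's x, y, z each as a share of 90 degrees, from -1 to 1; "grip": the opening, from -1 (shut) to 1 (fully open), so that 0 is half open. A call has 1 to 5 rows; each row is the pose to reach, as a shift and turn from the pose commanded when the call began, along the tool's axes at that moment; what a row does not reach only later rows make up. A row lasts 1/12 s, in which the tool goes at most 41.7 mm and 7.16 degrees, less where a joint would pass 70% of its speed; a pose out of reach is approached as far as the arm can. A call with a number of a shift or a turn outside -1 to 1 is refused whole. A call with a gripper value outside its range is refused whole. The fingers move at their own pace and stop on an object; FORCE is the grip in N (left out, the last holds). Time passes only in rows, so rows that repeat a pose let the fingers close. It gives the time, the measured TCP pose, the force, the opening and the grip force at its end, in the units of the state.
- manip.get_state(): the state, without advancing time (a new reading comes with each control period).
- manip.get_image(name): name is "scene" or "top" or "wrist"; returns a dict with "img" (400x640x3 uint8, red, green, blue), "mtx" (3x3 intrinsics, pixels), "world_to_cam" (4x4, takes a point from world to camera coordinates); the wrist camera has in their place "T_tool_cam" (4x4, takes a point from camera to tool coordinates, whose origin is the TCP and whose axes are the flange's). Camera axes: x right, y down, z forward; pixel columns grow to the right and rows downward; lengths in m; the calibration is good to about 2 mm. The wrist camera is an equidistant fisheye: a pixel r from the principal point sees the ray r / f radians off the axis. A picture is of the moment at which its call begins: read the wrist's pose just before it. There is no depth.
- manip.sign_off(): hands the job in; it is judged then, once.
The state is a dict: "clock": time; "qpos": joint angles; "qd": joint speeds; "effort": joint torques, N m; "position": TCP position; "ee_rot": TCP orientation; "contact_force": force on the tool from outside, world axes, zero at the start; "moment": the same for the moment, N m; "width": finger opening in m; "gripper_force": force on a finger pad.
Only numpy, scipy, OpenCV 4.12 (cv2) and the standard library are available. Lean on these libraries where they do the work, as an engineer would, in place of code of your own. Each camera call takes 0.05 s, during which the arm holds its last target. There are 200 camera calls.

## Task

A jar cap lies in the open hinged pressing jig, ready to have its liner pressed. Swing the jig's lid down onto its spring plungers, take the slim-handled locking pin (not the mushroom-headed plug) from the rack and start the press timer by pushing its recessed key fully down with the tip of the pin, then put the pin through the lid into the base and push until its collar presses the lid fully shut. Finish while still holding the pin and pressing down, because the plungers would lift the lid again; leave the plug, the jar and the funnel where they stand.

Things in the scene. Friction and masses are not known exactly. Their poses are not given: they have to be found in the camera images.
- jig: Fixed hinged pressing jig of bare metal. Base block 130 x 100 x 36 mm with a round nest (67 mm wide) in its top and a blind pin hole; side feet make it 130 mm wide at the very bottom. Origin on the bench top under the block, block from 70 mm in front to 60 mm behind it. At yaw 0 its front (-x axis) faces the robot and the hinge is at the back (+x); z up.
- jig_lid (a joint): Lid angle (rad): 0 = fully shut, level, at a firm stop; opens upward to 1.4. The hinge is stiff (0.17 N m of friction): the lid stays where it is left. Below 0.09 rad two spring plungers push back; pushed shut and let go it rises to about 0.05. Some 8 N at the pin hole shuts it, about 5 N keeps it shut. Shut, the lid's top is 46 mm above the bench.
- jig_hinge (a point): Point on the hinge axis, middle of the jig's width, 41 mm above the bench. The axis is the jig's y. At lid angle a, a lid point r from the hinge lies r*cos(a) in front of (jig -x) and r*sin(a) above this point.
- lid_hole (a point): On the lid: centre of the 14 mm pin hole at the lid's upper (outer) face, 107 mm from the hinge; moves with the lid. Its z axis is the outward normal of the lid.
- lid_push (a point): On the lid (steel plate 122 mm long from the hinge, 84 wide, 10 thick, mid-plane through the hinge axis, 0.25 kg): point on its bare upper (outer) face 85 mm from the hinge, at mid-width, a place to push it shut. Moves with the lid; z axis = outward normal.
- jig_hole (a point): Centre of the mouth of the upright pin hole in the base's top face, 36 mm above the bench: 13 mm wide, 28 mm deep, blind. With the lid shut the lid's hole stands straight above it (top of lid 10 mm higher); with the lid ajar on its plungers the holes still line up within 1 mm.
- nest (a point): Middle of the jig's cap nest, at the mid-height of the cap lying in it.
- cap_mid (a point): Centre of the loose metal jar cap (64 mm wide, 10 mm high) lying in the nest with 1.5 mm of play all round.
- timer: Fixed white press timer, a flat box 62 (x) x 84 (y) x 36 mm high with a dark display on its +y half and the recessed key on its -y half. Origin on the bench under its centre.
- recess_mouth (a point): Centre of the mouth of the square recess in the timer's top face: 23 mm wide, 36 mm above the bench.
- key_top (a point): Centre of the top of the spring key (16 mm wide) at the bottom of that recess, 6 mm below the mouth; moves down with it.
- start_key (a joint): Travel of the timer key (m): 0 = up, 0.004 = fully down (about 5 N, 1 N to begin); springs back. Counts as pressed from 0.003.
- rack: Fixed grey rack block 44 (x) x 96 (y) x 34 mm high with two upright square holes (13 mm), 26 mm either side of its middle along its y; one holds the locking pin, the other the plug, either way round. Origin on the bench under its centre.
- pin_grip (a point): Middle of the locking pin's plain round handle (18 mm wide, 38 mm tall, from 36 to 74 mm above the tip), 55 mm above the tip. The pin stands upright in the rack at the start, tip 4 mm above the bench. z axis from tip to handle.
- pin_tip (a point): Lower end of the locking pin's shank. 30 mm below the underside of its collar.
- plug_knob (a point): Middle of the mushroom head (36 mm wide, 14 mm high, top at 64 mm above the bench) of the plug in the rack's other hole; stays where it is.
- jar_mid (a point): Middle of an open glass paste jar (70 mm wide, 113 mm high) standing right of the work; leave it.
- funnel_mid (a point): Middle of the white jar funnel (68 mm wide, 72 mm high) standing on its mouth right of the jig; leave it.
- pin: The loose steel locking pin as a whole, 74 mm long, 56 to 112 g: shank 10 mm wide, 30 mm long with a tapered tip (6 mm wide, taper 3 mm high), then a collar 24 mm wide, 6 mm thick that rests on the rack, then the handle. Origin at its tip, z axis towards the handle.

How it is judged:
By the outcome, as a careful person would: the job done as asked, in the order asked, and still so for the second after the job is handed in, while the arm keeps its last pose, push and grip.
It also fails if it takes over 58 s, if anything falls off the work surface, if the arm or the gripper's body presses on something with over 40 N, if the wrist force passes 120 N, or if a joint passes its speed limit or range.

## Working session

There is one attempt and no reset: what is moved stays moved. The work goes in short steps, Python scripts to look and compute and a shell command to move; the robot and the scene stay as the last step left them, time stands still between calls to the robot, and variables do not carry over. Pictures are saved under pics/ and viewed, at most 10 in all, crops included, and the job is handed in when it is done.

```bash
mkdir -p pics
python3 - <<'E'
from rig import manip
import cv2,numpy as np,pickle
s=manip.get_state();print(s['position'],s['ee_rot'],s['width'],s['clock'])
d={}
for n in ("scene","top","wrist"):
    d[n]=manip.get_image(n); cv2.imwrite(f"pics/{n}0.png",d[n]["img"][:,:,::-1])
    print(n,d[n]["mtx"].tolist(),np.round(d[n].get("world_to_cam",d[n].get("T_tool_cam")),4).tolist())
pickle.dump(d,open("d0.pkl","wb"))
E
```

```text
[ 0.16311745 -0.55083785  0.23044186] [-8.93621655e-04  9.89663208e-01  1.43408279e-01 -2.79541402e-05] 0.08528103381366482 0.0
scene [[446.4850641494959, 0.0, 319.5167377287286], [0.0, 446.4850641494959, 194.8665835432354], [0.0, 0.0, 1.0]] [[0.9126, -0.408, 0.0242, -0.6002], [-0.1768, -0.4474, -0.8767, -0.0199], [0.3686, 0.7958, -0.4805, 1.0341], [0.0, 0.0, 0.0, 1.0]]
top [[363.99133464768545, 0.0, 321.05877593734465], [0.0, 363.99133464768545, 195.22686557905885], [0.0, 0.0, 1.0]] [[0.0164, -0.9994, 0.0291, -0.3676], [-0.9896, -0.0203, -0.1422, 0.5184], [0.1427, -0.0265, -0.9894, 0.8312], [0.0, 0.0, 0.0, 1.0]]
wrist [[309.70691628693146, 0.0, 318.9767497560356], [0.0, 309.70691628693146, 200.49341598078516], [0.0, 0.0, 1.0]] [[-0.0014, -0.9623, -0.272, 0.068], [1.0, -0.0011, -0.0011, 0.0001], [0.0008, -0.272, 0.9623, -0.1417], [0.0, 0.0, 0.0, 1.0]]
```

View pics/top0.png

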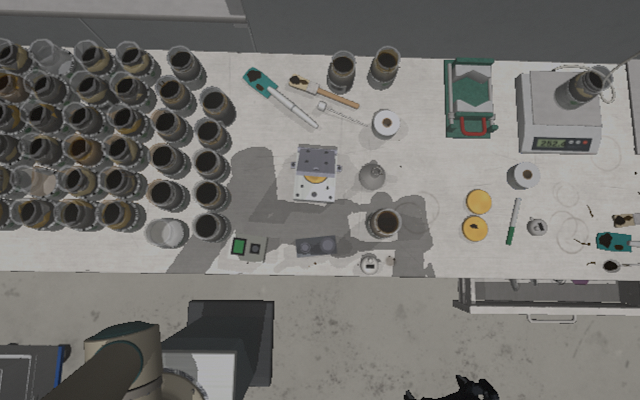

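View pics/scene0.png

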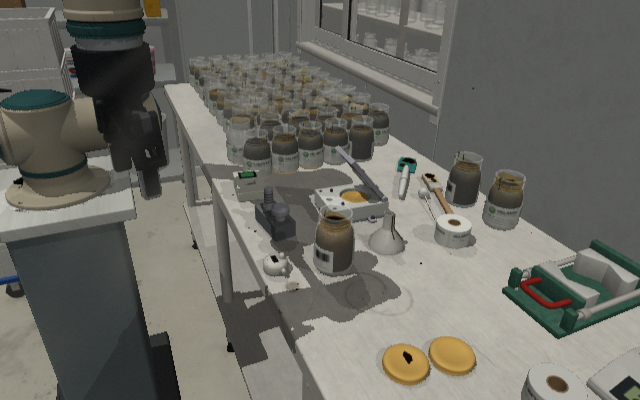

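The top view shows the jig around (316,175), rack (317,246), timer (249,248), jar (385,222) and funnel (372,175). The lid is open and leaning over its back edge. I'll zoom in on both.

Run:
```python
import cv2
a=cv2.imread("pics/top0.png")[135:270,220:410]; b=cv2.imread("pics/scene0.png")[140:290,220:410]
a=cv2.resize(a,None,fx=4,fy=4,interpolation=cv2.INTER_CUBIC);b=cv2.resize(b,None,fx=4,fy=4,interpolation=cv2.INTER_CUBIC)
cv2.imwrite("pics/a.png",a);cv2.imwrite("pics/b.png",b)
```

```text
(no output)
```

View pics/a.png

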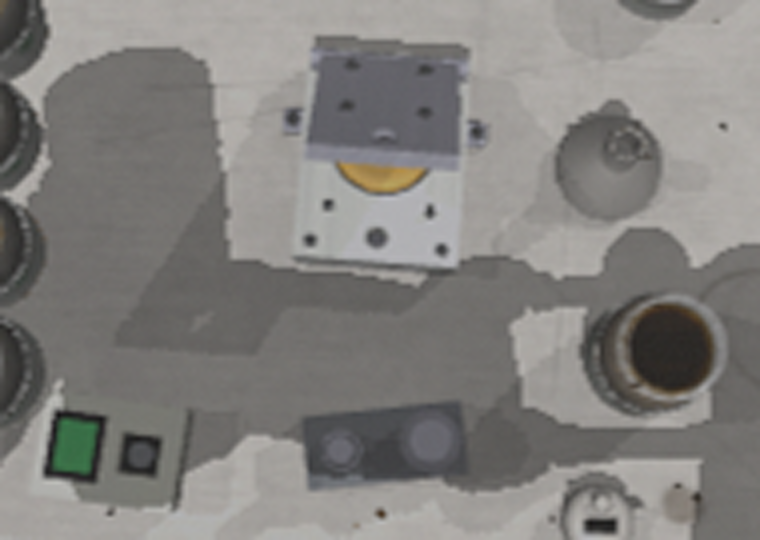

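View pics/b.png

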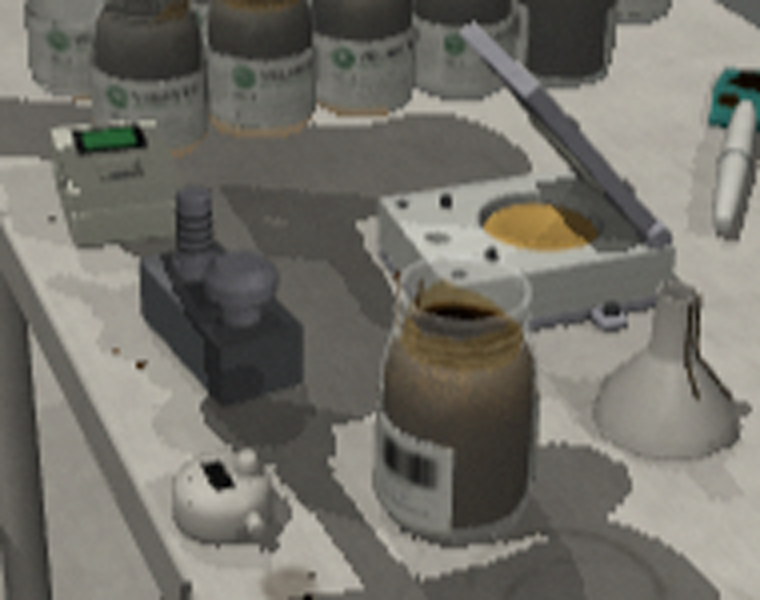

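The pin is the slim handle at crop (341,443) in the +y rack hole, and the mushroom plug is at (432,437). The base hole is at (376,237), the key recess at (140,454), and the lid hole at about (384,135). Next I turn these into world positions.

```bash
cat > h.py <<'E'
import numpy as np,pickle,cv2
from scipy.spatial.transform import Rotation as R
from rig import manip
def ray(d,uv):
    K=d["mtx"];W=d["world_to_cam"];r=np.linalg.inv(K)@np.array([*uv,1.]);Rm=W[:3,:3]
    return -Rm.T@W[:3,3],Rm.T@r
def plane(d,uv,z):
    o,v=ray(d,uv);return o+v*(z-o[2])/v[2]
def tri(p,q):
    (o1,a),(o2,b)=p,q;s=np.linalg.lstsq(np.c_[a,-b],o2-o1,rcond=None)[0]
    A=o1+a*s[0];B=o2+b*s[1];return (A+B)/2,np.linalg.norm(A-B)
def rot(s): return R.from_quat(np.roll(s["ee_rot"],-1))
def go(t,yaw=None):
    """shares for TCP target t, tool-x yaw (deg), tool down"""
    s=manip.get_state();r=rot(s);d=r.inv().apply(np.array(t)-s["position"])/.25
    out="d "+str(np.round(d,3))
    if yaw is not None:
        y=np.radians(yaw);g=R.from_matrix(np.array([[np.cos(y),np.sin(y),0],[np.sin(y),-np.cos(y),0],[0,0,-1]]))
        out+=" a "+str(np.round((r.inv()*g).as_rotvec()/(np.pi/2),3))
    print(out,"t",round(s["clock"],2),"pos",np.round(s["position"],4),"F",np.round(s["contact_force"],1),"w",round(s["width"],4),s["gripper_force"])
def wray(d,s,uv):
    K=d["mtx"];T=d["T_tool_cam"];p=np.array([(uv[0]-K[0,2]),(uv[1]-K[1,2])]);rr=np.hypot(*p);th=rr/K[0,0]
    v=np.r_[np.sin(th)*p/max(rr,1e-9),np.cos(th)];r=rot(s)
    return s["position"]+r.apply(T[:3,3]),r.apply(T[:3,:3]@v)
def wproj(d,s,P):
    r=rot(s);T=d["T_tool_cam"];c=T[:3,:3].T@(r.inv().apply(np.array(P)-s["position"])-T[:3,3])
    th=np.arctan2(np.hypot(c[0],c[1]),c[2]);return d["mtx"][:2,2]+d["mtx"][0,0]*th*c[:2]/np.hypot(c[0],c[1])
E
python3 - <<'E'
from h import *
d=pickle.load(open("d0.pkl","rb"))
T=lambda x,y:(220+x/4-.4,135+y/4-.4); S=lambda x,y:(220+x/4-.4,140+y/4-.4)
P=lambda n,c,z:print(n,np.round(plane(d["top"],T(*c),z),4))
P("hole",(376,237),.036);P("fl",(295,256),.036);P("fr",(458,266),.036);P("pin",(342,441),.078);P("plug",(432,437),.064)
P("key",(140,454),.03);P("rackL",(305,418),.034);P("rackR",(463,402),.034);P("tmFR",(178,506),.036);P("tmBR",(190,408),.036)
for n,a,b in (("lidL",(313,48),(462,25)),("lidR",(459,165),(535,92))):pass
print("lid near-right corner",tri(ray(d["top"],T(459,158)),ray(d["scene"],S(535,90))))
print("lid near-left corner",tri(ray(d["top"],T(307,150)),ray(d["scene"],S(468,26))))
P("ear L",(293,118),.041);P("ear R",(477,130),.041)
print("hole scene",plane(d["scene"],S(437,238),.036),"pintop",plane(d["scene"],S(194,190),.078))
E
```

```text
hole [ 0.5291 -0.3401  0.036 ]
fl [ 0.5165 -0.2915  0.036 ]
fr [ 0.5124 -0.3899  0.036 ]
pin [ 0.4063 -0.3229  0.078 ]
plug [ 0.4095 -0.3743  0.064 ]
key [ 0.397  -0.2027  0.03  ]
rackL [ 0.4197 -0.3     0.034 ]
rackR [ 0.4308 -0.394   0.034 ]
tmFR [ 0.3672 -0.2271  0.036 ]
tmBR [ 0.4244 -0.2319  0.036 ]
lid near-right corner (array([ 0.55716747, -0.3828971 ,  0.13358425]), np.float64(0.0035626488218824534))
lid near-left corner (array([ 0.56007377, -0.30092055,  0.13478583]), np.float64(0.002299241058653741))
ear L [ 0.6003 -0.2883  0.041 ]
ear R [ 0.5954 -0.4002  0.041 ]
hole scene [ 0.52513767 -0.34237971  0.036     ] pintop [ 0.40003336 -0.32081317  0.078     ]
```

The jig's yaw is about −2.4°, the lid angle about 0.88 rad, and the hinge near (0.636, −0.345). I'll go behind the lid at height, turning the tool to yaw 90°.

```bash
python3 -m jog '[{"dx":0.87,"dy":-0.12,"az":-0.4,"grip":-1},{"dx":0.87,"dy":-0.12,"az":-0.4,"grip":-1},{"dx":0.87,"dy":-0.12,"az":-0.4,"grip":-1},{"dx":0.87,"dy":-0.12,"az":-0.4,"grip":-1},{"dx":0.87,"dy":-0.12,"az":-0.4,"grip":-1}]' 30; python3 -c "
from h import *
go((.63,-.343,.22),89)"
```

```text
d [ 2.027 -0.268  0.043] a [-0.001 -0.001 -0.806] t 0.15 pos [ 0.1631 -0.551   0.2307] F [ 0.1 -0.6  0.1] w 0.0854 0.0schema error: expected keys dx, dy, dz, ax, ay, az, grip
```

```bash
python3 -m jog '[{"dx":0.87,"dy":-0.12,"dz":0,"ax":0,"ay":0,"az":-0.4,"grip":-1},{"dx":0.87,"dy":-0.12,"dz":0,"ax":0,"ay":0,"az":-0.4,"grip":-1},{"dx":0.87,"dy":-0.12,"dz":0,"ax":0,"ay":0,"az":-0.4,"grip":-1},{"dx":0.87,"dy":-0.12,"dz":0,"ax":0,"ay":0,"az":-0.4,"grip":-1},{"dx":0.87,"dy":-0.12,"dz":0,"ax":0,"ay":0,"az":-0.4,"grip":-1}]' 30; python3 -c "
from h import *
go((.63,-.343,.22),89)"
```

```text
clock: 0.57
position: [0.3543, -0.4644, 0.2311]
ee_rot: [-0.0, 0.896, 0.443, -0.0]
contact_force: [0.6, -0.3, -0.4]
width: 0.0256
gripper_force: 0.0
d [1.055 0.581 0.044] a [-0.    -0.    -0.404] t 0.57 pos [ 0.3543 -0.4644  0.2311] F [ 0.6 -0.3 -0.4] w 0.0256 0.0
```

```bash
python3 -m jog '[{"dx":0.9,"dy":0.5,"dz":0.04,"ax":0,"ay":0,"az":-0.4,"grip":-1},{"dx":0.9,"dy":0.5,"dz":0.04,"ax":0,"ay":0,"az":-0.4,"grip":-1},{"dx":0.9,"dy":0.5,"dz":0.04,"ax":0,"ay":0,"az":-0.4,"grip":-1},{"dx":0.9,"dy":0.5,"dz":0.04,"ax":0,"ay":0,"az":-0.4,"grip":-1},{"dx":0.9,"dy":0.5,"dz":0.04,"ax":0,"ay":0,"az":-0.4,"grip":-1}]' 30; python3 -c "
from h import *
go((.63,-.343,.12),89)"
```

```text
clock: 0.98
position: [0.5459, -0.382, 0.2228]
ee_rot: [-0.0, 0.716, 0.698, -0.0]
contact_force: [0.8, -0.7, 1.1]
width: -0.0001
gripper_force: 0.0
d [0.165 0.332 0.411] a [-0.    -0.    -0.006] t 0.98 pos [ 0.5459 -0.382   0.2228] F [ 0.8 -0.7  1.1] w -0.0001 0.0
```

```bash
python3 -m jog '[{"dx":0.165,"dy":0.33,"dz":0,"ax":0,"ay":0,"az":0,"grip":-1},{"dx":0.165,"dy":0.33,"dz":0,"ax":0,"ay":0,"az":0,"grip":-1},{"dx":0.165,"dy":0.33,"dz":0.1,"ax":0,"ay":0,"az":0,"grip":-1},{"dx":0.165,"dy":0.33,"dz":0.26,"ax":0,"ay":0,"az":0,"grip":-1},{"dx":0.165,"dy":0.33,"dz":0.41,"ax":0,"ay":0,"az":0,"grip":-1}]'; 
python3 -m jog '[{"dx":0,"dy":-0.06,"dz":0.02,"ax":0,"ay":0,"az":0,"grip":-1},{"dx":0,"dy":-0.12,"dz":0.03,"ax":0,"ay":0,"az":0,"grip":-1},{"dx":0,"dy":-0.16,"dz":0.06,"ax":0,"ay":0,"az":0,"grip":-1},{"dx":0,"dy":-0.18,"dz":0.08,"ax":0,"ay":0,"az":0,"grip":-1},{"dx":0,"dy":-0.2,"dz":0.1,"ax":0,"ay":0,"az":0,"grip":-1}]'; python3 -c "
from h import *
go((.561,-.343,.050),89)
d=manip.get_image('wrist');cv2.imwrite('pics/w1.png',d['img'][:,:,::-1])"
```

```text
clock: 1.4
position: [0.6299, -0.344, 0.1199]
ee_rot: [0.001, 0.718, 0.696, 0.0]
contact_force: [-0.4, -0.1, -0.9]
width: -0.0001
gripper_force: 0.0
clock: 1.82
position: [0.578, -0.343, 0.0953]
ee_rot: [-0.0, 0.719, 0.695, 0.0]
contact_force: [1.9, -0.3, 0.4]
width: -0.0001
gripper_force: 0.5
d [-0.002 -0.068  0.181] a [ 0.   -0.   -0.01] t 1.82 pos [ 0.578  -0.343   0.0953] F [ 1.9 -0.3  0.4] w -0.0001 0.4610697463795077
```

View pics/w1.png

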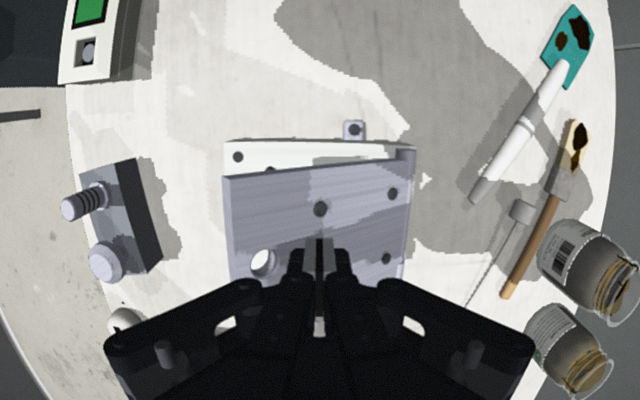

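The wrist view shows the fingertips on the lid's outer face, with the lid following; its hole is at (262,262). I'll keep sweeping down.

```bash
python3 -m jog '[{"dx":0,"dy":-0.03,"dz":0.05,"ax":0,"ay":0,"az":0,"grip":-1},{"dx":0,"dy":-0.05,"dz":0.09,"ax":0,"ay":0,"az":0,"grip":-1},{"dx":0,"dy":-0.06,"dz":0.12,"ax":0,"ay":0,"az":0,"grip":-1},{"dx":0,"dy":-0.065,"dz":0.15,"ax":0,"ay":0,"az":0,"grip":-1},{"dx":0,"dy":-0.068,"dz":0.17,"ax":0,"ay":0,"az":0,"grip":-1}]'; 
python3 -m jog '[{"dx":0,"dy":0,"dz":0.005,"ax":0,"ay":0,"az":0,"grip":-1},{"dx":0,"dy":0,"dz":0.01,"ax":0,"ay":0,"az":0,"grip":-1},{"dx":0,"dy":0,"dz":0.01,"ax":0,"ay":0,"az":0,"grip":-1}]'
```

```text
clock: 2.28
position: [0.561, -0.3427, 0.0525]
ee_rot: [-0.0, 0.719, 0.695, -0.0]
contact_force: [0.1, -0.1, 1.4]
width: 0.0001
gripper_force: 0.9
clock: 2.53
position: [0.5614, -0.3427, 0.0508]
ee_rot: [0.0, 0.719, 0.695, 0.0]
contact_force: [0.0, -0.2, 0.8]
width: -0.0001
gripper_force: 0.0
```

```bash
python3 -m jog '[{"dx":0,"dy":0,"dz":0.005,"ax":0,"ay":0,"az":0,"grip":-1},{"dx":0,"dy":0,"dz":0.01,"ax":0,"ay":0,"az":0,"grip":-1},{"dx":0,"dy":0,"dz":0.015,"ax":0,"ay":0,"az":0,"grip":-1},{"dx":0,"dy":0,"dz":0.015,"ax":0,"ay":0,"az":0,"grip":-1}]'
```

```text
clock: 2.87
position: [0.5614, -0.3428, 0.0478]
ee_rot: [0.001, 0.719, 0.695, 0.0]
contact_force: [-0.9, 0.9, 4.7]
width: -0.0003
gripper_force: 2.3
```

```bash
python3 -m jog '[{"dx":0,"dy":0,"dz":-0.15,"ax":0,"ay":0,"az":0,"grip":-1},{"dx":0,"dy":-0.1,"dz":-0.3,"ax":0,"ay":0,"az":0,"grip":1},{"dx":0.04,"dy":-0.26,"dz":-0.33,"ax":0,"ay":0,"az":0,"grip":1},{"dx":0.08,"dy":-0.42,"dz":-0.33,"ax":0,"ay":0,"az":0,"grip":1},{"dx":0.08,"dy":-0.58,"dz":-0.33,"ax":0,"ay":0,"az":0,"grip":1}]'; python3 -m jog '[{"dx":0,"dy":-0.05,"dz":0,"ax":0,"ay":0,"az":0,"grip":1},{"dx":0,"dy":-0.05,"dz":0,"ax":0,"ay":0,"az":0,"grip":1},{"dx":0,"dy":-0.05,"dz":0,"ax":0,"ay":0,"az":0,"grip":1}]'
python3 - <<'E'
from h import *
s=manip.get_state();d=manip.get_image('wrist');cv2.imwrite('pics/w2.png',d['img'][:,:,::-1])
pickle.dump((s,d),open('w2.pkl','wb'));t=manip.get_image('top');cv2.imwrite('pics/t2.png',t['img'][:,:,::-1])
pickle.dump(t,open('t2.pkl','wb'))
for P in ((.403,-.322,.078),(.403,-.322,.04),(.397,-.203,.036),(.527,-.341,.051)):print(P,np.round(wproj(d,s,P)))
E
```

```text
clock: 3.28
position: [0.4169, -0.3167, 0.1306]
ee_rot: [0.001, 0.718, 0.696, 0.0]
contact_force: [-1.1, -0.9, -0.7]
width: 0.0477
gripper_force: 0.0
clock: 3.53
position: [0.4054, -0.3181, 0.13]
ee_rot: [0.001, 0.719, 0.695, 0.0]
contact_force: [0.1, -0.4, -0.1]
width: 0.0834
gripper_force: 0.0
(0.403, -0.322, 0.078) [317. 226.]
(0.403, -0.322, 0.04) [317. 209.]
(0.397, -0.203, 0.036) [303.  55.]
(0.527, -0.341, 0.051) [467. 229.]
```

View pics/w2.png

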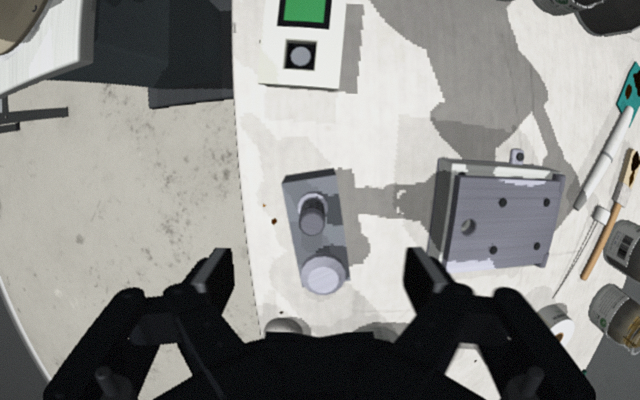

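The pin's top is at about (315,222) and its collar at (312,205), within about 2 mm of the estimate. The lid hole at (468,227) and key at (301,56) also agree. I'll descend and grasp.

```bash
python3 -m jog '[{"dx":-0.008,"dy":-0.014,"dz":0.1,"ax":0,"ay":0,"az":0,"grip":1},{"dx":-0.008,"dy":-0.014,"dz":0.2,"ax":0,"ay":0,"az":0,"grip":1},{"dx":-0.008,"dy":-0.014,"dz":0.3,"ax":0,"ay":0,"az":0,"grip":1},{"dx":-0.008,"dy":-0.014,"dz":0.344,"ax":0,"ay":0,"az":0,"grip":1},{"dx":-0.008,"dy":-0.014,"dz":0.344,"ax":0,"ay":0,"az":0,"grip":1}]'; python3 -m jog '[{"dx":0,"dy":0,"dz":0,"ax":0,"ay":0,"az":0,"grip":-0.4},{"dx":0,"dy":0,"dz":0,"ax":0,"ay":0,"az":0,"grip":-0.4},{"dx":0,"dy":0,"dz":0,"ax":0,"ay":0,"az":0,"grip":-0.4},{"dx":0,"dy":0,"dz":0,"ax":0,"ay":0,"az":0,"grip":-0.4},{"dx":0,"dy":0,"dz":0,"ax":0,"ay":0,"az":0,"grip":-0.4}]' 40
python3 - <<'E'
from h import *
s=manip.get_state();d=manip.get_image('wrist');cv2.imwrite('pics/w3.png',d['img'][100:350,160:480,::-1].repeat(2,0).repeat(2,1))
E
```

```text
clock: 4.05
position: [0.4013, -0.3182, 0.0404]
ee_rot: [-0.003, 0.718, 0.696, 0.0]
contact_force: [-1.0, -0.4, 0.4]
width: 0.0853
gripper_force: 0.0
clock: 4.47
position: [0.4018, -0.3198, 0.0443]
ee_rot: [0.001, 0.719, 0.695, -0.0]
contact_force: [-0.4, -0.8, 0.2]
width: 0.0263
gripper_force: 0.0
```

View pics/w3.png

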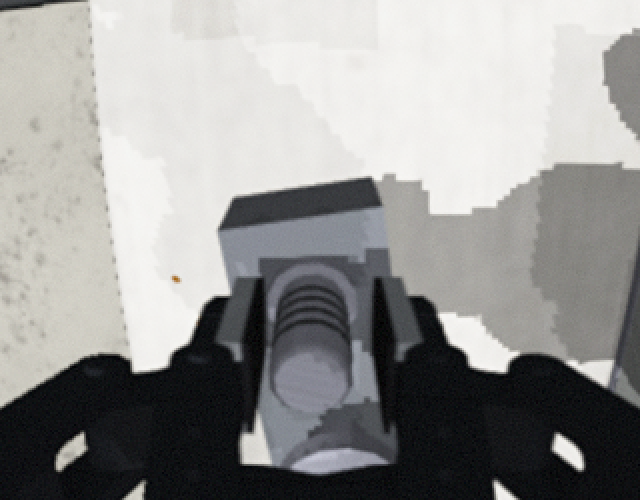

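The fingers straddle the pin. Its top centre is at crop (312,383), full-frame (316,291), roughly 1 mm off-centre.

```bash
python3 - <<'E'
from h import *
s=manip.get_state();d=manip.get_image('wrist')
for uv,z in (((316,291),.078),((315.5,240),.040)):
    o,v=wray(d,s,uv);print(o+v*(z-o[2])/v[2])
E
python3 -m jog '[{"dx":0,"dy":-0.004,"dz":0,"ax":0,"ay":0,"az":0,"grip":-0.5},{"dx":0,"dy":-0.004,"dz":0,"ax":0,"ay":0,"az":0,"grip":-0.8},{"dx":0,"dy":-0.004,"dz":0,"ax":0,"ay":0,"az":0,"grip":-1},{"dx":0,"dy":-0.004,"dz":0,"ax":0,"ay":0,"az":0,"grip":-1},{"dx":0,"dy":-0.004,"dz":0,"ax":0,"ay":0,"az":0,"grip":-1}]' 60
```

```text
[ 0.39931183 -0.3196961   0.078     ]
[ 0.39901168 -0.31310434  0.04      ]
clock: 4.98
position: [0.4002, -0.3195, 0.044]
ee_rot: [0.0, 0.719, 0.695, -0.0]
contact_force: [-1.2, 0.3, 5.1]
width: 0.0162
gripper_force: 58.5
```

```bash
python3 -m jog '[{"dx":0,"dy":0,"dz":-0.08,"ax":0,"ay":0,"az":0,"grip":-1},{"dx":0,"dy":0,"dz":-0.18,"ax":0,"ay":0,"az":0,"grip":-1},{"dx":0.1,"dy":0,"dz":-0.24,"ax":0,"ay":0,"az":0,"grip":-1},{"dx":0.22,"dy":0,"dz":-0.24,"ax":0,"ay":0,"az":0,"grip":-1},{"dx":0.34,"dy":-0.01,"dz":-0.24,"ax":0,"ay":0,"az":0,"grip":-1}]'; python3 -m jog '[{"dx":0.12,"dy":-0.02,"dz":0,"ax":0,"ay":0,"az":0,"grip":-1},{"dx":0.12,"dy":-0.02,"dz":0,"ax":0,"ay":0,"az":0,"grip":-1},{"dx":0.12,"dy":-0.02,"dz":0,"ax":0,"ay":0,"az":0,"grip":-1}]'
python3 - <<'E'
from h import *
go((.3955,-.2025,.080),88)
s=manip.get_state();d=manip.get_image('wrist');w=d['img'][:,:,::-1]
t=manip.get_image('top');sc=manip.get_image('scene')
pickle.dump((s,d,t,sc),open('k.pkl','wb'))
r=lambda i,y,x,h,ww,f:cv2.resize(i[y:y+h,x:x+ww],None,fx=f,fy=f,interpolation=cv2.INTER_CUBIC)
a=r(w,100,170,250,300,2);b=r(sc['img'][:,:,::-1],130,200,125,100,4)
c=np.zeros((500,600+0,3),np.uint8);cv2.imwrite('pics/k.png',cv2.resize(np.hstack([a,b[:500]]),(800,400)))
P=[(.3955,-.2025,.036),(s['position'][0],s['position'][1],s['position'][2]-.04)]
for p in P:print(wproj(d,s,p))
E
```

```text
clock: 5.4
position: [0.4015, -0.2345, 0.1043]
ee_rot: [0.002, 0.719, 0.695, 0.0]
contact_force: [0.5, 1.1, -2.0]
width: 0.0163
gripper_force: 58.9
clock: 5.65
position: [0.3958, -0.2026, 0.1032]
ee_rot: [-0.0, 0.718, 0.696, -0.0]
contact_force: [-0.3, -0.8, -1.1]
width: 0.0162
gripper_force: 58.9
d [ 0.    -0.001  0.093] a [-0.    -0.     0.003] t 5.65 pos [ 0.3958 -0.2026  0.1032] F [-0.3 -0.8 -1.1] w 0.0162 58.933832889888436
[320.06707347 213.60323791]
[320.71382255 227.2112344 ]
```

View pics/k.png

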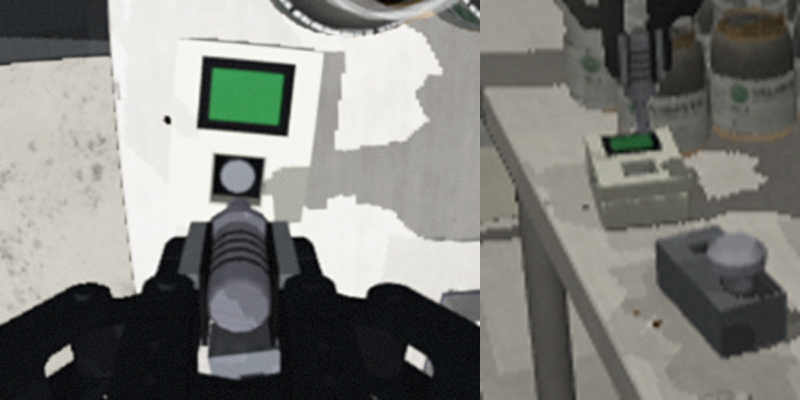

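The recess is at (319,211) in the full frame and the pin tip at about (320,228), as predicted; a shift of about 1.5 mm is needed. Pressing the key now.

```bash
python3 -m jog '[{"dx":0.006,"dy":-0.004,"dz":0,"ax":0,"ay":0,"az":0,"grip":-1},{"dx":0.006,"dy":-0.004,"dz":0.05,"ax":0,"ay":0,"az":0,"grip":-1},{"dx":0.006,"dy":-0.004,"dz":0.1,"ax":0,"ay":0,"az":0,"grip":-1},{"dx":0.006,"dy":-0.004,"dz":0.125,"ax":0,"ay":0,"az":0,"grip":-1},{"dx":0.006,"dy":-0.004,"dz":0.125,"ax":0,"ay":0,"az":0,"grip":-1}]'; python3 -m jog '[{"dx":0,"dy":0,"dz":0.008,"ax":0,"ay":0,"az":0,"grip":-1},{"dx":0,"dy":0,"dz":0.016,"ax":0,"ay":0,"az":0,"grip":-1},{"dx":0,"dy":0,"dz":0.022,"ax":0,"ay":0,"az":0,"grip":-1},{"dx":0,"dy":0,"dz":0.022,"ax":0,"ay":0,"az":0,"grip":-1}]'
```

```text
clock: 6.22
position: [0.3946, -0.2026, 0.0709]
ee_rot: [-0.002, 0.719, 0.695, -0.0]
contact_force: [-0.7, -1.1, -0.6]
width: 0.0165
gripper_force: 58.9
clock: 6.55
position: [0.3959, -0.2031, 0.0671]
ee_rot: [0.001, 0.719, 0.695, -0.0]
contact_force: [-1.2, -0.8, 2.6]
width: 0.0166
gripper_force: 59.3
```

```bash
python3 -m jog '[{"dx":0,"dy":0,"dz":0.006,"ax":0,"ay":0,"az":0,"grip":-1},{"dx":0,"dy":0,"dz":0.012,"ax":0,"ay":0,"az":0,"grip":-1},{"dx":0,"dy":0,"dz":0.012,"ax":0,"ay":0,"az":0,"grip":-1}]';python3 -m jog '[{"dx":0,"dy":0,"dz":0.004,"ax":0,"ay":0,"az":0,"grip":-1},{"dx":0,"dy":0,"dz":0.006,"ax":0,"ay":0,"az":0,"grip":-1},{"dx":0,"dy":0,"dz":0.006,"ax":0,"ay":0,"az":0,"grip":-1}]'
```

```text
clock: 6.8
position: [0.3961, -0.2032, 0.0653]
ee_rot: [0.001, 0.719, 0.695, -0.0]
contact_force: [-2.9, 0.3, 14.5]
width: 0.0165
gripper_force: 60.9
clock: 7.05
position: [0.3962, -0.2034, 0.065]
ee_rot: [0.001, 0.718, 0.696, -0.0]
contact_force: [-4.9, 1.8, 24.7]
width: 0.0167
gripper_force: 62.0
```

The key has bottomed: the force rose to about 25 N with z stalled at the expected height. Now to the lid.

```bash
python3 -m jog '[{"dx":0,"dy":0,"dz":-0.1,"ax":0,"ay":0,"az":0,"grip":-1},{"dx":0,"dy":0,"dz":-0.22,"ax":0,"ay":0,"az":0,"grip":-1},{"dx":-0.1,"dy":0.1,"dz":-0.24,"ax":0,"ay":0,"az":0,"grip":-1},{"dx":-0.21,"dy":0.21,"dz":-0.24,"ax":0,"ay":0,"az":0,"grip":-1},{"dx":-0.32,"dy":0.32,"dz":-0.24,"ax":0,"ay":0,"az":0,"grip":-1}]'; python3 -m jog '[{"dx":-0.11,"dy":0.11,"dz":0,"ax":0,"ay":0,"az":0,"grip":-1},{"dx":-0.21,"dy":0.22,"dz":0,"ax":0,"ay":0,"az":0,"grip":-1},{"dx":-0.222,"dy":0.226,"dz":0,"ax":0,"ay":0,"az":0,"grip":-1},{"dx":-0.222,"dy":0.226,"dz":0,"ax":0,"ay":0,"az":0,"grip":-1}]'
python3 - <<'E'
from h import *
go((.527,-.341,.09),88)
s=manip.get_state();d=manip.get_image('wrist');w=d['img'][:,:,::-1]
sc=manip.get_image('scene')
pickle.dump((s,d,sc),open('l.pkl','wb'))
r=lambda i,y,x,h,ww,f:cv2.resize(i[y:y+h,x:x+ww],None,fx=f,fy=f,interpolation=cv2.INTER_CUBIC)
a=r(w,160,220,150,200,3);b=r(sc['img'][:,:,::-1],120,290,150,120,3)
cv2.imwrite('pics/l.png',cv2.resize(np.hstack([a,b]),None,fx=.8,fy=.8))
for p in [(.527,-.341,.051),(s['position'][0],s['position'][1],s['position'][2]-.039)]:
    uv=wproj(d,s,p);print(uv,(uv-[220,160])*2.4)
E
```

```text
clock: 7.47
position: [0.4742, -0.286, 0.1237]
ee_rot: [0.002, 0.718, 0.696, 0.0]
contact_force: [0.5, 0.1, -1.0]
width: 0.0162
gripper_force: 59.0
clock: 7.8
position: [0.5289, -0.3442, 0.1211]
ee_rot: [0.0, 0.719, 0.695, 0.0]
contact_force: [-0.4, 0.2, -0.8]
width: 0.0167
gripper_force: 59.0
d [ 0.012 -0.008  0.124] a [0.    0.    0.001] t 7.8 pos [ 0.5289 -0.3442  0.1211] F [-0.4  0.2 -0.8] w 0.0167 58.98438761243597
[317.65135254 208.2360805 ] [234.36324611 115.7665932 ]
[320.65646824 227.74300424] [241.57552378 162.58321018]
```

View pics/l.png

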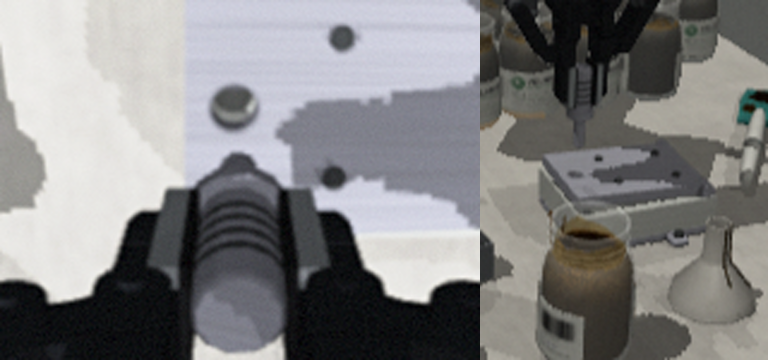

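The lid hole is at crop (234,107) and the pin tip at about (238,157).

Run:
```python
from h import *
s,d,sc=pickle.load(open('l.pkl','rb'))
f=lambda c,z:(lambda ov:ov[0]+ov[1]*(z-ov[0][2])/ov[1][2])(wray(d,s,(220+c[0]/2.4,160+c[1]/2.4)))
h=f((234,107),.0505);print(h, f((238.5,162),s['position'][2]-.039),s['position'])
S=lambda x,y:(290+(x-480)/2.4-.3,120+y/2.4-.3)
print(plane(sc,S(575,174),.0505))
```

```text
[ 0.52698377 -0.33841862  0.0505    ] [ 0.52808836 -0.34398773  0.08212457] [ 0.52888096 -0.34417813  0.12112457]
[ 0.52707757 -0.33921153  0.0505    ]
```

```bash
python3 -m jog '[{"dx":0.021,"dy":-0.005,"dz":0,"ax":0,"ay":0,"az":0,"grip":-1},{"dx":0.021,"dy":-0.005,"dz":0.05,"ax":0,"ay":0,"az":0,"grip":-1},{"dx":0.021,"dy":-0.005,"dz":0.1,"ax":0,"ay":0,"az":0,"grip":-1},{"dx":0.021,"dy":-0.005,"dz":0.14,"ax":0,"ay":0,"az":0,"grip":-1},{"dx":0.021,"dy":-0.005,"dz":0.152,"ax":0,"ay":0,"az":0,"grip":-1}]'; python3 -m jog '[{"dx":0,"dy":0,"dz":0.01,"ax":0,"ay":0,"az":0,"grip":-1},{"dx":0,"dy":0,"dz":0.02,"ax":0,"ay":0,"az":0,"grip":-1},{"dx":0,"dy":0,"dz":0.03,"ax":0,"ay":0,"az":0,"grip":-1}]'
python3 - <<'E'
from h import *
s=manip.get_state();print(s['contact_force'],s['moment'])
E
```

```text
clock: 8.32
position: [0.5263, -0.3363, 0.0837]
ee_rot: [0.0, 0.719, 0.695, 0.0]
contact_force: [1.3, -0.9, 0.0]
width: 0.0165
gripper_force: 59.1
clock: 8.57
position: [0.5263, -0.3371, 0.077]
ee_rot: [0.0, 0.719, 0.695, -0.0]
contact_force: [0.4, -0.7, -0.6]
width: 0.0164
gripper_force: 59.0
[ 0.44881957 -0.71977065 -0.64457363] [-0.04090973 -0.06772648 -0.02535401]
```

```bash
python3 -m jog '[{"dx":-0.003,"dy":0,"dz":0.01,"ax":0,"ay":0,"az":0,"grip":-1},{"dx":-0.003,"dy":0,"dz":0.02,"ax":0,"ay":0,"az":0,"grip":-1},{"dx":-0.003,"dy":0,"dz":0.03,"ax":0,"ay":0,"az":0,"grip":-1}]'; python3 -m jog '[{"dx":0,"dy":0,"dz":0.01,"ax":0,"ay":0,"az":0,"grip":-1},{"dx":0,"dy":0,"dz":0.02,"ax":0,"ay":0,"az":0,"grip":-1},{"dx":0,"dy":0,"dz":0.028,"ax":0,"ay":0,"az":0,"grip":-1}]'
python3 - <<'E'
from h import *
s=manip.get_state();print(s['contact_force'],s['moment'])
E
```

```text
clock: 8.82
position: [0.5264, -0.338, 0.0691]
ee_rot: [-0.0, 0.719, 0.695, 0.0]
contact_force: [0.5, -0.4, -1.1]
width: 0.0167
gripper_force: 59.0
clock: 9.07
position: [0.5265, -0.338, 0.0619]
ee_rot: [-0.0, 0.719, 0.695, 0.0]
contact_force: [0.8, -0.8, 2.1]
width: 0.0166
gripper_force: 59.4
[ 0.79074851 -0.79131072  2.10673622] [ 0.07560795  0.02251578 -0.00779168]
```

```bash
python3 -m jog '[{"dx":0,"dy":0,"dz":0.008,"ax":0,"ay":0,"az":0,"grip":-1},{"dx":0,"dy":0,"dz":0.016,"ax":0,"ay":0,"az":0,"grip":-1},{"dx":0,"dy":0,"dz":0.02,"ax":0,"ay":0,"az":0,"grip":-1},{"dx":0,"dy":0,"dz":0.02,"ax":0,"ay":0,"az":0,"grip":-1}]' 80; python3 -m jog '[{"dx":0,"dy":0,"dz":0.004,"ax":0,"ay":0,"az":0,"grip":-1},{"dx":0,"dy":0,"dz":0.004,"ax":0,"ay":0,"az":0,"grip":-1}]'
```

```text
clock: 9.4
position: [0.5264, -0.3381, 0.0577]
ee_rot: [0.0, 0.719, 0.695, -0.0]
contact_force: [-0.1, 0.5, 3.2]
width: 0.016
gripper_force: 78.1
clock: 9.57
position: [0.5264, -0.3381, 0.0569]
ee_rot: [0.0, 0.719, 0.695, -0.0]
contact_force: [-2.2, 0.5, 4.7]
width: 0.0162
gripper_force: 78.3
```

```bash
python3 -m jog '[{"dx":0,"dy":0,"dz":0.004,"ax":0,"ay":0,"az":0,"grip":-1},{"dx":0,"dy":0,"dz":0.008,"ax":0,"ay":0,"az":0,"grip":-1},{"dx":0,"dy":0,"dz":0.008,"ax":0,"ay":0,"az":0,"grip":-1}]'; python3 -m jog '[{"dx":0,"dy":0,"dz":0.004,"ax":0,"ay":0,"az":0,"grip":-1},{"dx":0,"dy":0,"dz":0.004,"ax":0,"ay":0,"az":0,"grip":-1}]'
```

```text
clock: 9.82
position: [0.5264, -0.3381, 0.0559]
ee_rot: [0.0, 0.719, 0.695, -0.0]
contact_force: [-2.2, 2.0, 10.7]
width: 0.0161
gripper_force: 79.0
clock: 9.98
position: [0.5264, -0.3382, 0.0558]
ee_rot: [0.001, 0.719, 0.695, -0.0]
contact_force: [-3.6, 2.0, 15.0]
width: 0.0156
gripper_force: 79.6
```

```bash
python3 -m jog '[{"dx":0,"dy":0,"dz":0.004,"ax":0,"ay":0,"az":0,"grip":-1},{"dx":0,"dy":0,"dz":0.004,"ax":0,"ay":0,"az":0,"grip":-1},{"dx":0,"dy":0,"dz":0.004,"ax":0,"ay":0,"az":0,"grip":-1}]'
python3 - <<'E'
from h import *
a=manip.get_image('scene')['img'][120:270,270:420,::-1];b=manip.get_image('wrist')['img'][160:310,220:420,::-1]
cv2.imwrite('pics/f.png',cv2.resize(np.hstack([a,b]),None,fx=2.25,fy=2.25,interpolation=cv2.INTER_CUBIC))
s=manip.get_state();print(s['contact_force'],s['position'])
E
```

```text
clock: 10.23
position: [0.5265, -0.3382, 0.0557]
ee_rot: [0.001, 0.719, 0.695, -0.0]
contact_force: [-4.4, 3.9, 20.2]
width: 0.0159
gripper_force: 80.1
[-5.16296037  3.6404963  20.27783165] [ 0.52644948 -0.33822928  0.05568331]
```

View pics/f.png

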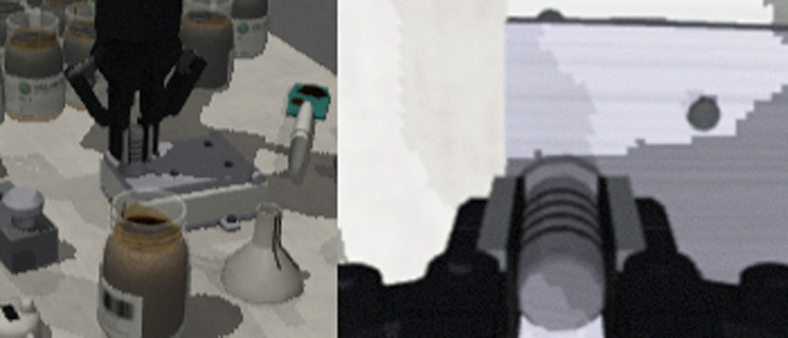

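The scene half shows the lid flat and level under the pin at about (135,160), with the plug, jar and funnel untouched. The wrist half shows the collar seated on the lid at about (560,165), with 20 N held.

```bash
python3 -c "
from rig import manip
print(manip.sign_off())"
```

```text
the job is handed in; nothing more can be done
None
```

The job is handed in at about 10 s: lid swung down, timer key pushed to its stop with the pin's tip, and the pin through the lid, gripped and held at about 20 N with its collar on the shut lid; plug, jar and funnel were left in place.

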